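# Lift the cool box lid off its hinge pins and stand it in the lid stand

### The arm

A 6-joint arm with a two-finger parallel gripper is mounted at the origin on a cart in front of the work surface, level with it; the furniture and walls round the work are solid. World frame = base frame: x ahead of the robot, y to its left, z up, the work surface at z = 0. Lengths are in mm, angles in rad, forces in N, time in s.
With the tool pointing down it reaches from about 350 to 775 mm from the base axis. Payload 7.3 kg.
Tool frame: the origin (TCP) lies at the very end of the fingers, on their centre line; the grasp point (between the pads) lies 19 mm behind it; z points along the fingers, y is the line along which they close (so a half turn about z gives the same grasp; the last joint's range is limited). The gripper opens to 92 mm and grips with 3 to 60 N. Pads are 19 mm wide; open, the fingers measure 130 mm over their backs; the gripper's body (75 mm by 190 mm) begins 47 mm behind the grasp point.
Start: joints at [-1.417, 0.342, 1.524, -0, 1.275, -0.146], TCP at [155.071, -501.599, 192.541] pointing down, gripper open.
Joint ranges: [-2.53, 2.53], [-0.77, 2.02], [0.04, 2.7], [-1, 4.14], [0.28, 2.66], [-3.11, 3.11]. Speed limits (rad/s): [2.57, 2.57, 3.14, 3.14, 3.14, 3.14].

### API

Orientations are given as [roll, pitch, yaw] about the fixed x, y, z axes, in that order (R = Rz(yaw) Ry(pitch) Rx(roll)).
In Python, from plant import bot gives the robot as it stands.
- The arm moves only by the tool jog_arm, never from a script. Its argument "targets" is a list of rows, each an object with "xyz": the shift along the tool's x, y, z as a fraction of full scale, a list of three; "spin": the turn about the tool's z as a fraction of full scale. In form: [{"xyz": [x, y, z], "spin": spin}, ...]. A call has exactly 10 rows; each row shifts and turns the commanded pose from where the row before left it, along the tool's axes as they then stand; what a row does not reach is not made up. Full scale, the value 1, is 80 mm for a shift and 0.1 rad for a turn. A row lasts 1/8 s, in which the tool goes at most 62.5 mm and 10.7 degrees, less where a joint would pass 70% of its speed; a pose out of reach is approached as far as the arm can. A call with a number of a shift or a turn outside -1 to 1 is refused whole. A call with a gripper value outside its range is refused whole. "gripper" is the opening in per cent of the stroke, from 0 (shut) to 100 (fully open), set as the call begins (left out, the last holds). The fingers move at their own pace and stop on an object; the grip force is fixed at half the most. Time passes only in rows, so rows that do not move let the fingers close, or fill a call up. It gives the time, the measured TCP pose, the force, the opening and the grip force at its end, in the units of the state.
- bot.get_obs(): the state, without advancing time (a new reading comes with each control period).
- bot.capture(name): name is "scene" or "top"; returns the picture (480x640x3 uint8, blue, green, red); there is no depth.
- bot.get_calibration(name): a dict with "vfov" (degrees; the focal length in pixels is half the picture's height over the tangent of half this angle, whatever the lens; pixels are square), "cx", "cy" (the principal point, pixels), "eye" and "rotation" of the camera in the world. Camera axes: x right, y down, z forward; pixel columns grow to the right and rows downward; lengths in mm; the calibration is good to about 2 mm. A picture is of the moment at which its call begins. get_calibration takes no time and is no camera call.
- bot.close_job(): hands the job in; it is judged then, once.
The state is a dict: "time": time; "joint_positions": joint angles; "dq": joint speeds; "tau": joint torques, N m; "tool_pos": TCP position; "tcp_rot": TCP orientation; "contact_force": force on the tool from outside, world axes, zero at the start; "moment": the same for the moment, N m; "grip_width": finger opening in mm; "finger_force": force on a finger pad.
Only numpy, scipy, OpenCV 4.12 (cv2) and the standard library are available. Lean on these libraries where they do the work, as an engineer would, in place of code of your own. Each camera call takes 0.05 s, during which the arm holds its last target. There are 200 camera calls.

### The job

The cool box has to be opened for loading: swing its lid up by the bow handle until it stands vertical on its hinge pins, then lift it straight up off the pins. Lower the lid, hinge end down, into the slot of the lid stand, centred along the slot, and let go only when it has come to rest on the stand's base.

Things in the scene. Friction and masses are not known exactly. Their poses are not given: they have to be found in the camera images.
- cool_box: White open box, 120 (x) x 160 (y) x 75 mm high, fixed; the one whose lid has a black bow handle. Origin: centre of underside, z up. Handle at its -x front, hinge at its +x back: two fixed level steel pins, 8 mm thick, at y = -50 and +50 mm; hinge axis parallel to y at x = +78, z = +81 mm. Ears beside the pins reach 7 mm above the axis.
- lid: Loose white lid, 140-235 g, closed on the box at first. Plate 124 x 164 x 12 mm. Origin on the hinge axis midway between its 2 knuckles; axes as the box's when closed. In its x: plate -16 to -140 mm, knuckles (18 mm thick) -18 to +12 mm, C-shaped, mouth to +x: with the lid vertical (x down) they open downwards and leave the pins when raised over 16 mm. Falls shut if let go before vertical.
- lid_bar (a point): Middle of the round black grip bar of the lid's rigid bow handle, at x = -185, y = 0, z = 0 mm in the lid's frame (axes the same). Bar 10 mm thick, 100 mm long along y; 40 mm of open gap between it and the plate's edge. It can turn between finger pads, so the gripper may point down throughout the swing, and the lid then hangs vertical from it.
- lid_stand: Low fixed stand: white base 100 (x) x 190 (y) x 10 mm, two upright aluminium sheets 150 mm long form a slot along its y, 24 mm wide, centred on x = 0, open at the ends, mouth flared to about 50 mm, top edge at z = 90 mm. Origin: centre of underside, z up. A lid standing in it has its origin 22 mm and its grip bar 207 mm above this origin; either face may look either way.

How it is judged:
By the outcome, as a careful person would: the job done as asked, in the order asked, and still so for the second after the job is handed in, with the robot touching nothing.
It also fails if it takes over 50 s, if anything falls off the work surface, if the arm or the gripper's body presses on something with over 40 N, if the wrist force passes 120 N, or if a joint passes its speed limit or range.

## Working session

There is one attempt and no reset: what is moved stays moved. The work goes in short steps, Python scripts to look and compute and a tool call to move; the robot and the scene stay as the last step left them, time stands still between calls to the robot, and variables do not carry over. Pictures are saved under pics/ and viewed, at most 10 in all, crops included, and the job is handed in when it is done.

Besides the shell and the picture viewer there is one more tool, called by a JSON object that holds its "name" and its "arguments". jog_arm: Moves the arm, as the interface text tells. Shift numbers are shares of 80 mm and turn numbers shares of 0.1 rad, none past 1 either way. Its arguments: {"type":"object","properties":{"targets":{"type":"array","items":{"type":"object","properties":{"xyz":{"type":"array","items":{"type":"number"}},"spin":{"type":"number"}}}},"gripper":{"type":"number"}},"required":["targets"]}

```bash
mkdir -p pics; ls
python3 - <<'E'
from plant import bot
import cv2
for n in("scene","top"):
    cv2.imwrite(f"pics/{n}0.png",bot.capture(n)); print(bot.get_calibration(n))
o=bot.get_obs();print(o)
E
```

```text
pics
{'vfov': 53.591488581662, 'cx': 322.2370536337587, 'cy': 234.46030395376957, 'eye': array([ 87.25598858, 598.06833577, 498.26271995]), 'rotation': array([-2.08246691,  0.0241565 , -2.48556379])}
{'vfov': 43.26115496263881, 'cx': 320.68742054681286, 'cy': 241.25734397139792, 'eye': array([490.93954098,  24.28811741, 942.70698734]), 'rotation': array([-3.10288251, -0.01383327, -1.57146812])}
{'time': 0.1, 'joint_positions': array([-1.41696791e+00,  3.42663778e-01,  1.52490295e+00, -3.48147317e-07,
        1.27540406e+00, -1.46001236e-01]), 'dq': array([-0.00022114, -0.00137191, -0.00209879, -0.00019843, -0.00010014,
       -0.00099793]), 'tau': array([ 1.77400590e-03, -4.32004058e+01, -2.44695050e+01,  7.19782873e-02,
        5.26703009e-02, -5.42052862e-05]), 'tool_pos': array([ 155.02083933, -501.16955121,  191.91539708]), 'tcp_rot': array([-3.14022913e+00, -2.00165736e-04,  2.99829614e-01]), 'contact_force': array([-0.22372976,  0.2633719 , -0.7252348 ]), 'moment': array([ 0.02142169, -0.07751994, -0.02330607]), 'finger_force': 0.0, 'grip_width': 91.75011663198777}
```

View pics/scene0.png

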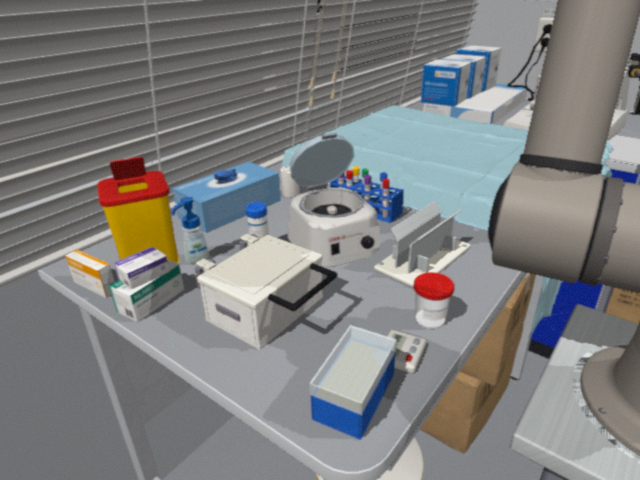

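View pics/top0.png

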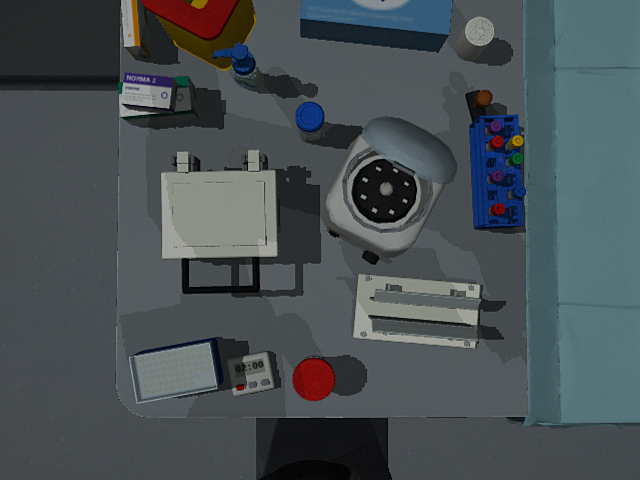

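The scene picture shows the box front-left with the lid's black handle towards the robot and the stand right of it. In the top view the box lid spans (163,172)–(277,258), with the handle bar near (221,290). The stand base corners are about (360,275), (481,284), (476,347) and (354,338).

```bash
cat > h.py <<'E'
import numpy as np,cv2
from plant import bot
from scipy.spatial.transform import Rotation as R
def ray(n,p):
    c=bot.get_calibration(n);f=240/np.tan(np.radians(c["vfov"]/2))
    d=R.from_euler("xyz",c["rotation"]).as_matrix()@np.array([(p[0]-c["cx"])/f,(p[1]-c["cy"])/f,1])
    return c["eye"],d
def cast(n,p,z):
    e,d=ray(n,p);return e+d*(z-e[2])/d[2]
def proj(n,X):
    c=bot.get_calibration(n);f=240/np.tan(np.radians(c["vfov"]/2))
    q=R.from_euler("xyz",c["rotation"]).as_matrix().T@(np.array(X)-c["eye"]);return q[:2]/q[2]*f+[c["cx"],c["cy"]]
E
python3 - <<'E'
from h import *
im=cv2.imread("pics/top0.png");g=im.max(2)
def blob(m,x0,y0,x1,y1):
    k=np.zeros_like(m);k[y0:y1,x0:x1]=m[y0:y1,x0:x1]
    c=max(cv2.findContours(k,0,1)[0],key=cv2.contourArea);return c
dark=(g<32).astype(np.uint8)*255
c=blob(dark,175,262,268,300);r=cv2.minAreaRect(c);print("handle",r)
for p in cv2.boxPoints(r):print(p.round(1),cast("top",p,81).round(1))
white=(g>150).astype(np.uint8)*255
white[:]=((g>150)&(im.max(2).astype(int)-im.min(2)<60))*255
c=blob(white,155,165,285,262);r=cv2.minAreaRect(c);print("lid",r)
for p in cv2.boxPoints(r):print(p.round(1),cast("top",p,87).round(1))
k=np.zeros_like(white);k[268:355,345:490]=white[268:355,345:490]
r=cv2.minAreaRect(cv2.findNonZero(k));print("stand",r)
b=[cast("top",p,10) for p in cv2.boxPoints(r)]
for p,q in zip(cv2.boxPoints(r),b):print(p.round(1),q.round(1))
print("stand centre",np.mean(b,0).round(1))
cv2.imwrite("pics/crop.png",cv2.resize(im[255:355,150:500],(700,200),interpolation=2) if 0 else cv2.resize(im[255:360,345:495],None,fx=5,fy=5,interpolation=2))
E
```

```text
handle ((220.5, 277.5), (31.0, 77.0), 90.0)
[182. 262.] [494.9 209.1  81. ]
[259. 262.] [494.8 100.   81. ]
[259. 293.] [450.9  99.9  81. ]
[182. 293.] [451.  208.8  81. ]
lid ((177.9727020263672, 214.89645385742188), (84.20068359375, 33.03617477416992), 89.25594329833984)
[160.9 173. ] [620.8 238.6  87. ]
[193.9 172.6] [621.5 192.   87. ]
[195.  256.8] [502.2 189.6  87. ]
[162.  257.2] [501.6 236.   87. ]
stand ((416.17352294921875, 310.7542419433594), (121.32476806640625, 62.37331771850586), 4.969740867614746)
[353.  336.6] [380.7 -38.2  10. ]
[358.4 274.4] [475.9 -46.8  10. ]
[479.3 284.9] [ 459.5 -233.5   10. ]
[473.9 347.1] [ 364.2 -224.1   10. ]
stand centre [ 420.1 -135.6   10. ]
```

View pics/crop.png

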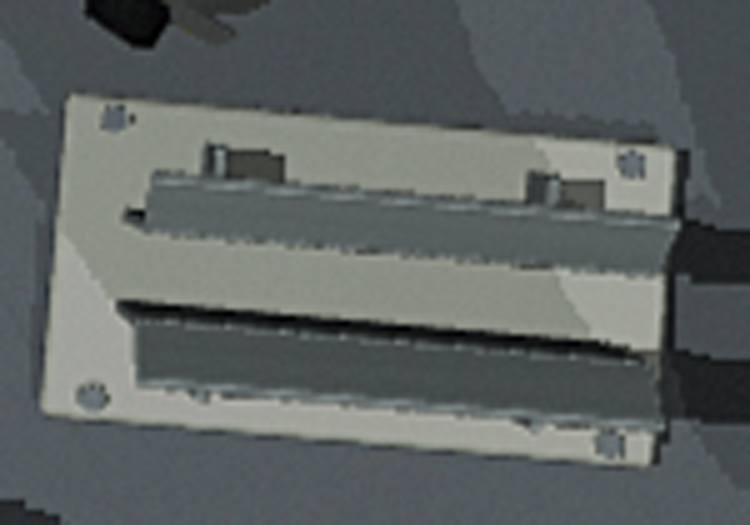

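Stand centre is about (420, -136), yaw ≈ -0.088. The crop confirms the stand corners, at (70,95), (678,145), (648,465) and (42,413) in the 5x crop. Next I'll refine the handle and work out the approach rows.

```bash
cat >> h.py <<'E'
def rows(way,yaw0,spin):
    """world deltas per row -> tool fractions, spin fraction per row (applied after shift)"""
    y=yaw0
    for d,s in zip(way,spin):
        t=(R.from_euler("z",y)*R.from_euler("x",np.pi)).inv().apply(d)/80
        print(t.round(3),s);y-=0.1*s
E
python3 - <<'E'
from h import *
print("slot mid z90",cast("top",(426.2,315.2),90).round(1))
im=cv2.imread("pics/top0.png").max(2)
m=im<32
P=[]
for c in range(190,254):
    r=[i for i in range(280,298) if m[i,c]]
    if r:P.append((c,min(r),max(r)))
P=np.array(P,float);f=np.polyfit(P[:,0],(P[:,1]+P[:,2])/2,1);print("bar line",f,P[::12])
for c in(184,220.5,257):print(cast("top",(c,np.polyval(f,c)),81).round(1))
# lid top/bottom edges columns
e=[]
for c in range(170,272,4):
    col=im[:,c].astype(int);j=[i for i in range(245,270) if col[i]>120];e.append((c,max(j) if j else 0))
print(np.polyfit(*np.array(e,float).T,1),e[::6])
way=[(27.5,30.1,0)]*10+[(2.6,35.4,0)]*10
rows(way,0.3,[-1]*12+[-.71]+[0]*7)
E
```

```text
slot mid z90 [ 419.8 -135.9   90. ]
bar line [-9.59249084e-03  2.91405987e+02] [[190. 287. 293.]
 [202. 287. 292.]
 [214. 286. 292.]
 [226. 286. 292.]
 [238. 280. 292.]
 [250. 286. 292.]]
[455.8 206.   81. ]
[456.2 154.4  81. ]
[456.6 102.7  81. ]
[-2.38461538e-02  2.61207692e+02] [(170, 258), (194, 257), (218, 256), (242, 255), (266, 256)]
[ 0.44  -0.258 -0.   ] -1
[ 0.463 -0.213 -0.   ] -1
[ 0.482 -0.165 -0.   ] -1
[ 0.496 -0.116 -0.   ] -1
[ 0.505 -0.066 -0.   ] -1
[ 0.509 -0.016 -0.   ] -1
[0.508 0.035 0.   ] -1
[0.502 0.086 0.   ] -1
[0.491 0.136 0.   ] -1
[0.475 0.184 0.   ] -1
[ 0.435 -0.087 -0.   ] -1
[ 0.442 -0.043 -0.   ] -1
[0.444 0.001 0.   ] -0.71
[0.442 0.033 0.   ] 0
[0.442 0.033 0.   ] 0
[0.442 0.033 0.   ] 0
[0.442 0.033 0.   ] 0
[0.442 0.033 0.   ] 0
[0.442 0.033 0.   ] 0
[0.442 0.033 0.   ] 0
```

{"name": "jog_arm", "arguments": {"targets": [{"xyz":[0.44,-0.26,0],"spin":-1},{"xyz":[0.46,-0.21,0],"spin":-1},{"xyz":[0.48,-0.165,0],"spin":-1},{"xyz":[0.5,-0.115,0],"spin":-1},{"xyz":[0.505,-0.065,0],"spin":-1},{"xyz":[0.51,-0.015,0],"spin":-1},{"xyz":[0.51,0.035,0],"spin":-1},{"xyz":[0.5,0.085,0],"spin":-1},{"xyz":[0.49,0.135,0],"spin":-1},{"xyz":[0.475,0.185,0],"spin":-1}], "gripper": 36}}

```text
time: 1.35
tool_pos: [430.7, -199.8, 192.3]
tcp_rot: [-3.141, -0.0, 1.303]
contact_force: [0.6, -1.5, -0.2]
grip_width: 33.0
finger_force: 0.0
```

{"name": "jog_arm", "arguments": {"targets": [{"xyz":[0.435,-0.085,0],"spin":-1},{"xyz":[0.44,-0.04,0],"spin":-1},{"xyz":[0.44,0,0],"spin":-0.8},{"xyz":[0.44,0.033,0],"spin":0},{"xyz":[0.44,0.033,0],"spin":0},{"xyz":[0.44,0.033,0],"spin":0},{"xyz":[0.44,0.033,0],"spin":0},{"xyz":[0.44,0.033,0],"spin":0},{"xyz":[0.44,0.033,0],"spin":0},{"xyz":[0.44,0.033,0],"spin":0}]}}

```text
time: 2.6
tool_pos: [454.2, 152.4, 192.2]
tcp_rot: [-3.141, 0.0, 1.58]
contact_force: [-0.1, -0.5, 0.7]
grip_width: 32.9
finger_force: 0.0
```

{"name": "jog_arm", "arguments": {"targets": [{"xyz":[0.025,0.025,0.15]},{"xyz":[0,0,0.15]},{"xyz":[0,0,0.15]},{"xyz":[0,0,0.15]},{"xyz":[0,0,0.15]},{"xyz":[0,0,0.15]},{"xyz":[0,0,0.15]},{"xyz":[0,0,0.15]},{"xyz":[0,0,0]},{"xyz":[0,0,0]}]}}

```text
invalid input
```

Run:
```python
from h import *
im=bot.capture("scene");print(bot.get_obs()["tool_pos"])
for X in[(456,154,81),(456,204,81),(456,104,81),(641,154,81)]:print(proj("scene",X).round(1))
cv2.imwrite("pics/s1.png",cv2.resize(im[200:350,190:390],(800,600),interpolation=2))
```

```text
[454.28101361 155.75629074 192.22035805]
[314.7 289.4]
[292.8 306.3]
[334.6 274. ]
[229.4 251.9]
```

View pics/s1.png

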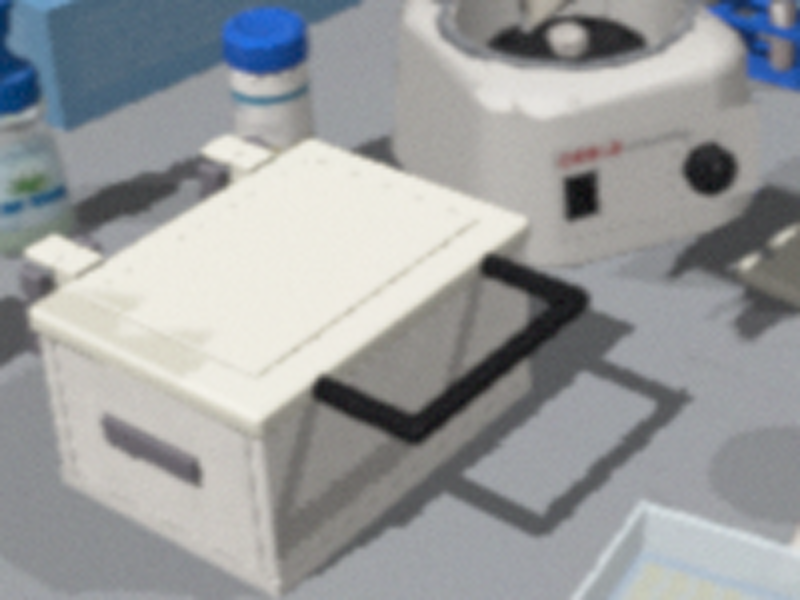

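The scene crop shows the bar from (415,430) to (582,300), which is (293.7,307.5) to (335.5,275) in the full picture. That agrees with the prediction to about 1 px, so I'm descending.

{"name": "jog_arm", "arguments": {"targets": [{"xyz":[-0.02,0.025,0.18],"spin":0},{"xyz":[0,0,0.18],"spin":0},{"xyz":[0,0,0.18],"spin":0},{"xyz":[0,0,0.18],"spin":0},{"xyz":[0,0,0.18],"spin":0},{"xyz":[0,0,0.18],"spin":0},{"xyz":[0,0,0.18],"spin":0},{"xyz":[0,0,0.18],"spin":0},{"xyz":[0,0,0.18],"spin":0},{"xyz":[0,0,0],"spin":0}]}}

```text
time: 3.9
tool_pos: [455.7, 149.6, 61.7]
tcp_rot: [-3.139, 0.0, 1.58]
contact_force: [-0.2, -0.2, 1.0]
grip_width: 33.0
finger_force: 0.0
```

{"name": "jog_arm", "arguments": {"targets": [{"xyz":[0,0,0],"spin":0},{"xyz":[0,0,0],"spin":0},{"xyz":[0,0,0],"spin":0},{"xyz":[0,0,0],"spin":0},{"xyz":[0,0,0],"spin":0},{"xyz":[0,0,0],"spin":0},{"xyz":[0,0,0],"spin":0},{"xyz":[0,0,0],"spin":0},{"xyz":[0,0,0],"spin":0},{"xyz":[0,0,0],"spin":0}], "gripper": 0}}

```text
time: 5.15
tool_pos: [456.5, 149.6, 62.9]
tcp_rot: [-3.142, 0.0, 1.58]
contact_force: [-0.2, -0.1, -0.3]
grip_width: 0.5
finger_force: 0.0
```

The fingers closed on nothing, so I'm looking before doing anything else.

Run:
```python
from h import *
im=bot.capture("scene");t=bot.capture("top")
a=cv2.resize(im[180:330,220:420],(400,300),interpolation=2)
b=cv2.resize(t[220:370,150:350],(400,300),interpolation=2)
cv2.imwrite("pics/s2.png",cv2.resize(np.hstack([a,b]),None,fx=1,fy=1))
o=bot.get_obs();print(o["tool_pos"],o["tcp_rot"],o["joint_positions"])
```

```text
[456.51097654 149.64338467  62.88459174] [3.14158452e+00 1.04688093e-04 1.57979888e+00] [ 1.57129969e-01  4.15495110e-01  1.82044162e+00 -1.33119063e-04
  9.05663333e-01  1.48209576e-01]
```

View pics/s2.png

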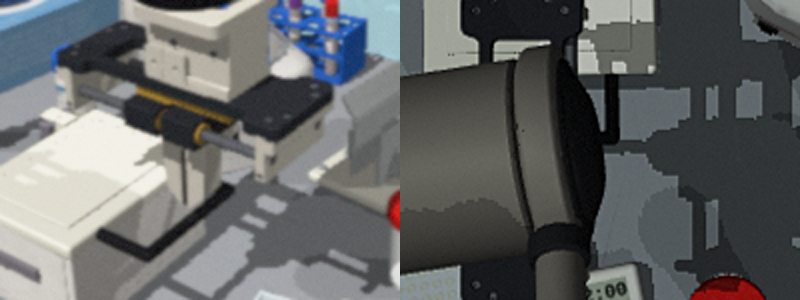

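The left half shows the shut fingers near the bar at about (190,205). It's unclear which side of it they are on, so I'm zooming in.

Run:
```python
from h import *
im=bot.capture("scene")
cv2.imwrite("pics/s3.png",cv2.resize(im[230:320,260:380],(800,600),interpolation=2))
for X in[(456.5,149.6,63),(456.5,149.6,82),(456.5,149.6,110),(456,154.5,81)]:print(((proj("scene",X)-[260,230])*800/120).round(0))
```

```text
[377. 450.]
[375. 382.]
[371. 278.]
[363. 397.]
```

View pics/s3.png

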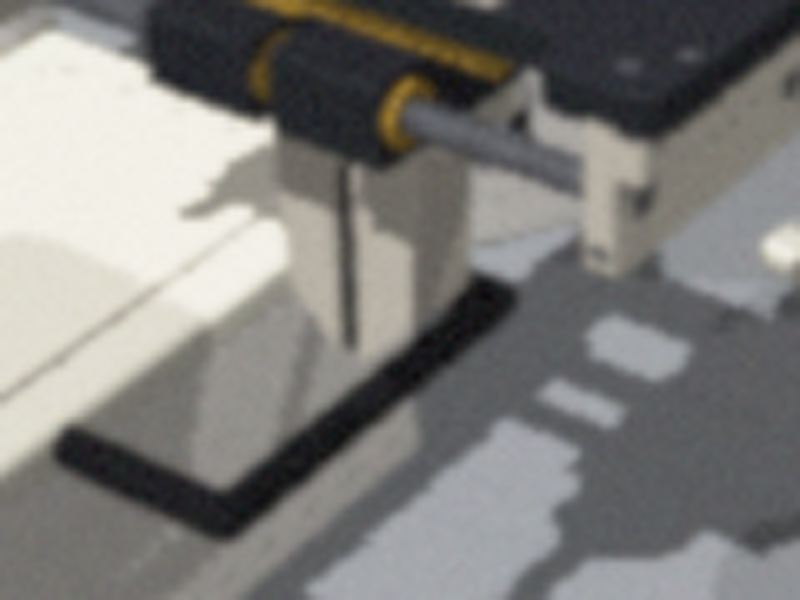

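Run:
```python
from h import *
t=bot.capture("top")
cv2.imwrite("pics/t1.png",cv2.resize(t[140:340,130:330],(600,600),interpolation=2))
```

```text
(no output)
```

View pics/t1.png

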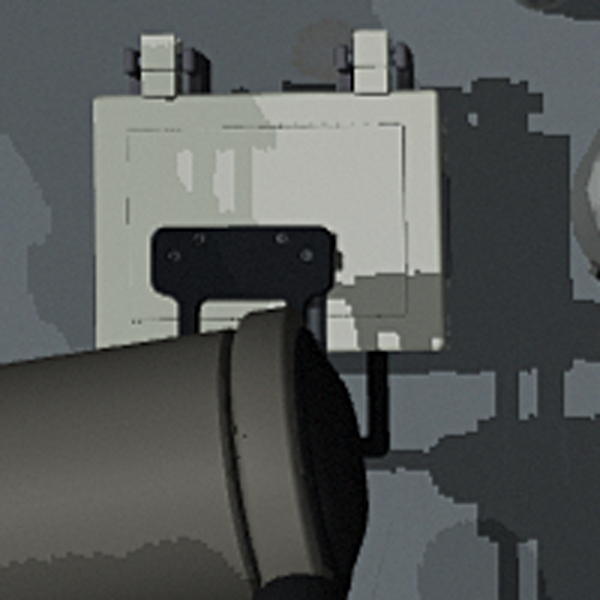

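Run:
```python
from h import *
for z in(145,165,185,205):print(z,cast("top",(180.7,216),z).round(1),cast("top",(241.7,216),z).round(1))
print(cast("scene",(260+352*.15,230+357*.15),63),cast("scene",(260+352*.15,230+357*.15),95))
```

```text
145 [555.1 197.6 145. ] [555.2 117.4 145. ]
165 [553.5 193.3 165. ] [553.6 115.1 165. ]
185 [551.9 188.9 185. ] [552.  112.7 185. ]
205 [550.3 184.6 205. ] [550.3 110.4 205. ]
[484.01170615 124.36149165  63.        ] [454.84269539 159.18785816  95.        ]
```

The top crop shows the gripper's plate edges at columns 181 and 242 with the far edge at row 216, so x and y are right. The scene view puts the fingertips near z = 95, above the bar, not at the 63 reported. I'll open and look at the tips again.

{"name": "jog_arm", "arguments": {"targets": [{"xyz":[0,0,-0.1],"spin":0},{"xyz":[0.05,0,0],"spin":0},{"xyz":[0,0,0],"spin":0},{"xyz":[0,0,0],"spin":0},{"xyz":[0,0,0],"spin":0},{"xyz":[0,0,0],"spin":0},{"xyz":[0,0,0],"spin":0},{"xyz":[0,0,0],"spin":0},{"xyz":[0,0,0],"spin":0},{"xyz":[0,0,0],"spin":0}], "gripper": 36}}

```text
time: 6.6
tool_pos: [456.5, 153.6, 70.9]
tcp_rot: [3.142, 0.0, 1.58]
contact_force: [-0.6, 0.5, -0.4]
grip_width: 33.0
finger_force: 0.0
```

Run:
```python
from h import *
im=bot.capture("scene")
cv2.imwrite("pics/s4.png",cv2.resize(im[220:310,260:380],(800,600),interpolation=2))
p=bot.get_obs()["tool_pos"];print(p)
for dz in(0,30):
  for dx in(-16.5,16.5):print(dz,dx,((proj("scene",p+[dx,9.5,dz])-[260,220])*800/120).round(0))
```

```text
[456.46782309 153.63328751  70.86989426]
0 -16.5 [397. 545.]
0 16.5 [282. 493.]
30 -16.5 [394. 433.]
30 16.5 [276. 383.]
```

View pics/s4.png

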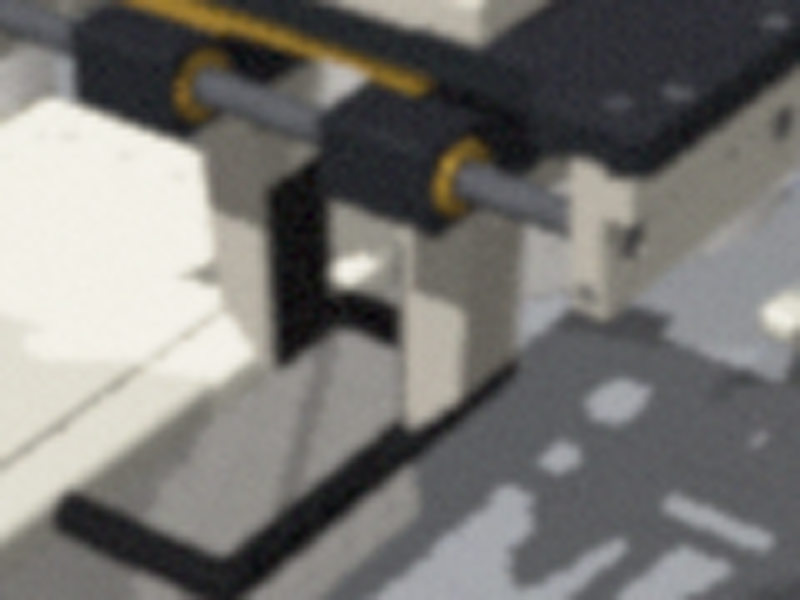

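The open fingertips are at (408,430) and (275,360), about 32 mm higher than the reading implies, with x and y right. The tips straddle the bar, so I'll descend 40 mm more and then close.

{"name": "jog_arm", "arguments": {"targets": [{"xyz":[0,0,0.1],"spin":0},{"xyz":[0,0,0.1],"spin":0},{"xyz":[0,0,0.1],"spin":0},{"xyz":[0,0,0.1],"spin":0},{"xyz":[0,0,0.1],"spin":0},{"xyz":[0,0,0],"spin":0},{"xyz":[0,0,0],"spin":0},{"xyz":[0,0,0],"spin":0},{"xyz":[0,0,0],"spin":0},{"xyz":[0,0,0],"spin":0}]}}

```text
time: 7.9
tool_pos: [456.5, 153.7, 31.0]
tcp_rot: [3.141, 0.0, 1.58]
contact_force: [-0.8, 0.1, 0.3]
grip_width: 32.9
finger_force: 0.0
```

{"name": "jog_arm", "arguments": {"targets": [{"xyz":[0,0,0],"spin":0},{"xyz":[0,0,0],"spin":0},{"xyz":[0,0,0],"spin":0},{"xyz":[0,0,0],"spin":0},{"xyz":[0,0,0],"spin":0},{"xyz":[0,0,0],"spin":0},{"xyz":[0,0,0],"spin":0},{"xyz":[0,0,0],"spin":0},{"xyz":[0,0,0],"spin":0},{"xyz":[0,0,0],"spin":0}], "gripper": 0}}

```text
time: 9.15
tool_pos: [456.4, 153.6, 30.9]
tcp_rot: [-3.142, 0.0, 1.58]
contact_force: [0.0, -0.3, 0.6]
grip_width: 9.0
finger_force: 30.0
```

Gripped: opening 9.0 mm at 30 N. First 30° of the swing.

{"name": "jog_arm", "arguments": {"targets": [{"xyz":[0,0.003,-0.121],"spin":0},{"xyz":[0,0.009,-0.121],"spin":0},{"xyz":[0,0.016,-0.12],"spin":0},{"xyz":[0,0.022,-0.119],"spin":0},{"xyz":[0,0.028,-0.118],"spin":0},{"xyz":[0,0.034,-0.116],"spin":0},{"xyz":[0,0.04,-0.114],"spin":0},{"xyz":[0,0.046,-0.112],"spin":0},{"xyz":[0,0.052,-0.109],"spin":0},{"xyz":[0,0.06,-0.106],"spin":0}]}}

```text
time: 10.4
tool_pos: [480.6, 153.7, 123.8]
tcp_rot: [-3.14, 0.001, 1.58]
contact_force: [-4.7, -1.4, 0.4]
grip_width: 8.9
finger_force: 30.0
```

{"name": "jog_arm", "arguments": {"targets": [{"xyz":[0,0.063,-0.103],"spin":0},{"xyz":[0,0.069,-0.1],"spin":0},{"xyz":[0,0.074,-0.096],"spin":0},{"xyz":[0,0.079,-0.092],"spin":0},{"xyz":[0,0.083,-0.088],"spin":0},{"xyz":[0,0.088,-0.083],"spin":0},{"xyz":[0,0.092,-0.079],"spin":0},{"xyz":[0,0.096,-0.074],"spin":0},{"xyz":[0,0.1,-0.069],"spin":0},{"xyz":[0,0.103,-0.063],"spin":0}]}}

```text
time: 11.65
tool_pos: [548.9, 154.3, 193.2]
tcp_rot: [3.141, 0.0, 1.58]
contact_force: [-5.5, -0.3, 6.0]
grip_width: 8.8
finger_force: 30.0
```

{"name": "jog_arm", "arguments": {"targets": [{"xyz":[0,0.106,-0.058],"spin":0},{"xyz":[0,0.109,-0.052],"spin":0},{"xyz":[0,0.112,-0.046],"spin":0},{"xyz":[0,0.114,-0.04],"spin":0},{"xyz":[0,0.116,-0.034],"spin":0},{"xyz":[0,0.118,-0.028],"spin":0},{"xyz":[0,0.119,-0.022],"spin":0},{"xyz":[0,0.12,-0.016],"spin":0},{"xyz":[0,0.121,-0.009],"spin":0},{"xyz":[0,0.121,-0.003],"spin":0}]}}

```text
time: 12.9
tool_pos: [642.2, 155.4, 215.5]
tcp_rot: [-3.141, -0.0, 1.58]
contact_force: [-1.2, 1.6, 3.8]
grip_width: 8.7
finger_force: 30.0
```

Run:
```python
from h import *
im=bot.capture("scene")
o=bot.get_obs();print(o["tool_pos"],o["contact_force"],o["moment"])
cv2.imwrite("pics/s5.png",cv2.resize(im[110:335,150:450],(800,600),interpolation=2))
```

```text
[643.17191252 155.34067528 215.3710332 ] [-2.42709682  1.48702595  4.33502795] [0.3004001  0.18300394 0.06669902]
```

View pics/s5.png

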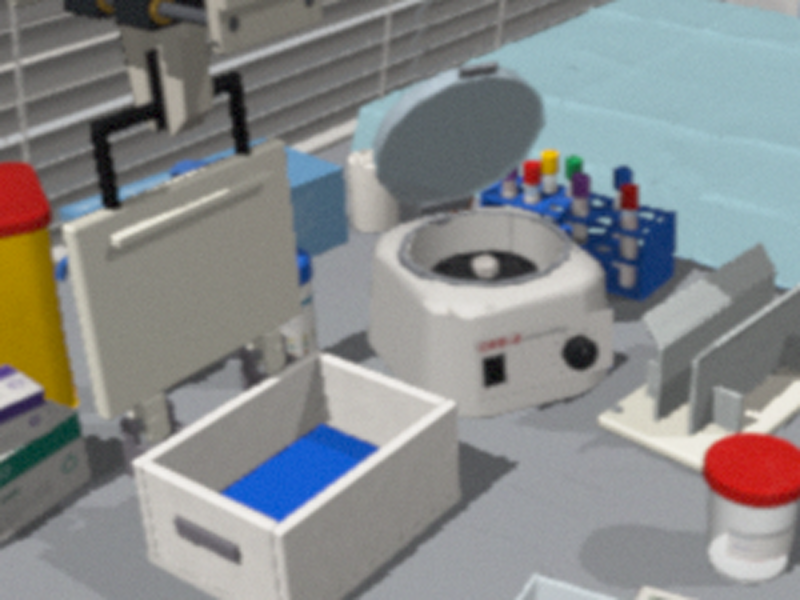

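The picture shows the lid vertical on its pins and held by the bar at (150,115). Now lifting it straight up.

{"name": "jog_arm", "arguments": {"targets": [{"xyz":[0,0,-0.05],"spin":0},{"xyz":[0,0,-0.07],"spin":0},{"xyz":[0,0,-0.1],"spin":0},{"xyz":[0,0,-0.1],"spin":0},{"xyz":[0,0,-0.1],"spin":0},{"xyz":[0,0,-0.13],"spin":0},{"xyz":[0,0,-0.13],"spin":0},{"xyz":[0,0,-0.13],"spin":0},{"xyz":[0,0,-0.1],"spin":0},{"xyz":[0,0,0],"spin":0}]}}

```text
time: 14.2
tool_pos: [641.8, 155.4, 289.4]
tcp_rot: [3.14, -0.0, 1.58]
contact_force: [0.2, 0.0, -2.5]
grip_width: 8.9
finger_force: 30.0
```

{"name": "jog_arm", "arguments": {"targets": [{"xyz":[0,-0.1,0],"spin":0},{"xyz":[0,-0.2,0],"spin":0},{"xyz":[0,-0.3,0],"spin":0},{"xyz":[0,-0.35,0],"spin":0},{"xyz":[0,-0.35,0],"spin":0},{"xyz":[0,-0.35,0],"spin":0},{"xyz":[0,-0.35,0],"spin":0},{"xyz":[0,-0.3,0],"spin":0},{"xyz":[0,-0.2,0],"spin":0},{"xyz":[0,-0.15,0],"spin":0}]}}

```text
time: 15.45
tool_pos: [428.7, 153.4, 288.6]
tcp_rot: [3.141, 0.0, 1.58]
contact_force: [0.4, 0.9, -2.4]
grip_width: 9.2
finger_force: 30.0
```

{"name": "jog_arm", "arguments": {"targets": [{"xyz":[-0.15,0,0],"spin":0},{"xyz":[-0.3,0,0],"spin":0},{"xyz":[-0.45,0,0],"spin":0},{"xyz":[-0.5,0,0],"spin":0},{"xyz":[-0.5,0,0],"spin":0},{"xyz":[-0.5,0,0],"spin":0},{"xyz":[-0.45,0,0],"spin":0},{"xyz":[-0.35,0,0],"spin":0},{"xyz":[-0.25,0,0],"spin":0},{"xyz":[-0.15,0,0],"spin":0}]}}

```text
time: 16.7
tool_pos: [432.2, -136.4, 288.3]
tcp_rot: [-3.141, 0.0, 1.578]
contact_force: [-0.6, 0.8, -0.6]
grip_width: 8.9
finger_force: 30.0
```

{"name": "jog_arm", "arguments": {"targets": [{"xyz":[0,-0.05,0],"spin":0.2},{"xyz":[0,-0.05,0],"spin":0.2},{"xyz":[0,-0.05,0],"spin":0.2},{"xyz":[0,0,0],"spin":0.2},{"xyz":[0,0,0],"spin":0.17},{"xyz":[0,0,0],"spin":0},{"xyz":[0,0,0],"spin":0},{"xyz":[0,0,0],"spin":0},{"xyz":[0,0,0],"spin":0},{"xyz":[0,0,0],"spin":0}]}}

```text
time: 17.95
tool_pos: [420.1, -134.4, 288.6]
tcp_rot: [-3.142, 0.0, 1.483]
contact_force: [0.5, -0.7, -2.2]
grip_width: 8.9
finger_force: 30.0
```

Run:
```python
from h import *
im=bot.capture("scene");t=bot.capture("top")
o=bot.get_obs();p=o["tool_pos"];print(p,o["tcp_rot"])
a=cv2.resize(im[70:310,330:490],(400,600),interpolation=2);b=cv2.resize(t[180:380,345:478],(399,600),interpolation=2)
cv2.imwrite("pics/s6.png",np.hstack([a,b]))
# lid bottom corners if vertical (plate lower edge 16 above hinge), bar z = p.z+32+19
s=np.array([.088,.996,0]);n=np.array([-.996,.088,0])
for dy in(-82,82):
  for h,nm in((-169,"bottom"),(-45,"top")):
    for q in(-6,6):
      X=p+[0,0,51+h]+s*dy+n*q
      print(nm,dy,q,((proj("scene",X)-[330,70])*2.5).round(),((proj("top",X)-[345,180])*3+[400,0]).round())
```

```text
[ 420.10903984 -134.45040765  288.5915601 ] [3.14155641e+00 1.09462319e-04 1.48277747e+00]
bottom -82 -6 [301. 233.] [869. 423.]
bottom -82 6 [316. 237.] [867. 452.]
top -82 -6 [320.  67.] [977. 456.]
top -82 6 [336.  69.] [975. 489.]
bottom 82 -6 [177. 302.] [485. 390.]
bottom 82 6 [192. 306.] [482. 418.]
top 82 -6 [188. 117.] [520. 416.]
top 82 6 [205. 121.] [517. 450.]
```

View pics/s6.png

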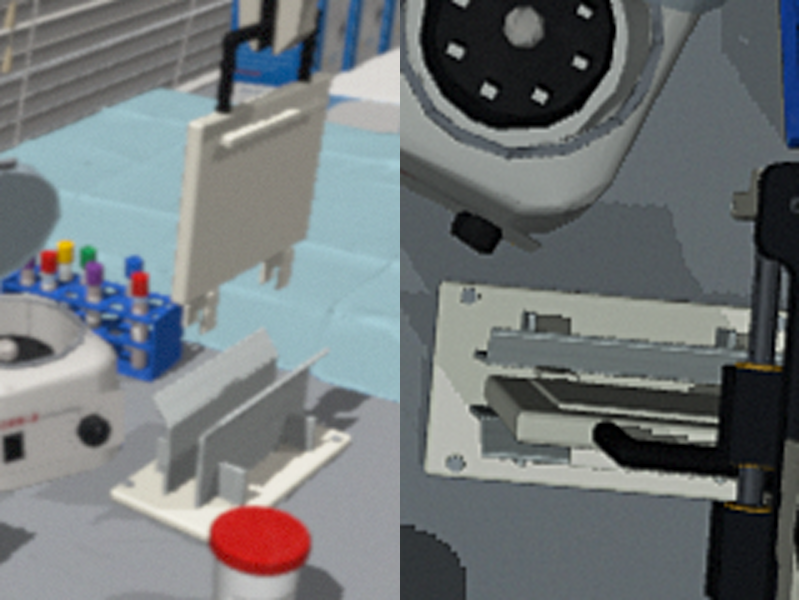

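The lid hangs over the slot with its lower left corner at (485,390) in the top half, about 4 mm towards +x, and its y is within 2 mm. I'll trim -2 mm in x and -1.5 mm in y, then lower.

{"name": "jog_arm", "arguments": {"targets": [{"xyz":[-0.02,-0.025,0.1],"spin":0},{"xyz":[0,0,0.1],"spin":0},{"xyz":[0,0,0.1],"spin":0},{"xyz":[0,0,0.1],"spin":0},{"xyz":[0,0,0.1],"spin":0},{"xyz":[0,0,0.1],"spin":0},{"xyz":[0,0,0.1],"spin":0},{"xyz":[0,0,0.1],"spin":0},{"xyz":[0,0,0.1],"spin":0},{"xyz":[0,0,0.1],"spin":0}]}}

```text
time: 19.3
tool_pos: [418.0, -135.9, 208.2]
tcp_rot: [3.141, 0.0, 1.483]
contact_force: [-0.4, 0.6, -1.9]
grip_width: 8.9
finger_force: 30.0
```

{"name": "jog_arm", "arguments": {"targets": [{"xyz":[0,0,0.05],"spin":0},{"xyz":[0,0,0.05],"spin":0},{"xyz":[0,0,0.05],"spin":0},{"xyz":[0,0,0.05],"spin":0},{"xyz":[0,0,0.05],"spin":0},{"xyz":[0,0,0.05],"spin":0},{"xyz":[0,0,0.05],"spin":0},{"xyz":[0,0,0.05],"spin":0},{"xyz":[0,0,0.05],"spin":0},{"xyz":[0,0,0],"spin":0}]}}

```text
time: 20.55
tool_pos: [417.8, -135.8, 172.2]
tcp_rot: [-3.141, -0.0, 1.483]
contact_force: [-0.1, -0.6, -2.3]
grip_width: 8.5
finger_force: 30.0
```

{"name": "jog_arm", "arguments": {"targets": [{"xyz":[0,0.02,0.02],"spin":0},{"xyz":[0,0,0.02],"spin":0},{"xyz":[0,0,0.02],"spin":0},{"xyz":[0,0,0.02],"spin":0},{"xyz":[0,0,0.02],"spin":0},{"xyz":[0,0,0.02],"spin":0},{"xyz":[0,0,0.02],"spin":0},{"xyz":[0,0,0.02],"spin":0},{"xyz":[0,0,0],"spin":0},{"xyz":[0,0,0],"spin":0}]}}

```text
time: 21.8
tool_pos: [419.5, -135.9, 159.7]
tcp_rot: [-3.141, -0.0, 1.483]
contact_force: [0.7, 0.6, -0.9]
grip_width: 8.8
finger_force: 30.0
```

{"name": "jog_arm", "arguments": {"targets": [{"xyz":[0,0,0.0125],"spin":0},{"xyz":[0,0,0.0125],"spin":0},{"xyz":[0,0,0.0125],"spin":0},{"xyz":[0,0,0],"spin":0},{"xyz":[0,0,0],"spin":0},{"xyz":[0,0,0],"spin":0},{"xyz":[0,0,0],"spin":0},{"xyz":[0,0,0],"spin":0},{"xyz":[0,0,0],"spin":0},{"xyz":[0,0,0],"spin":0}]}}

```text
time: 23.05
tool_pos: [420.2, -136.0, 157.5]
tcp_rot: [3.14, 0.0, 1.483]
contact_force: [-0.6, 2.2, 5.5]
grip_width: 8.6
finger_force: 30.0
```

Contact force is up at the expected height (157.5 read, about 156.4 expected), so the lid is resting on the base. Releasing and retreating upward.

{"name": "jog_arm", "arguments": {"targets": [{"xyz":[0,0,0],"spin":0},{"xyz":[0,0,0],"spin":0},{"xyz":[0,0,0],"spin":0},{"xyz":[0,0,0],"spin":0},{"xyz":[0,0,0],"spin":0},{"xyz":[0,0,0],"spin":0},{"xyz":[0,0,0],"spin":0},{"xyz":[0,0,0],"spin":0},{"xyz":[0,0,0],"spin":0},{"xyz":[0,0,0],"spin":0}], "gripper": 36}}

```text
time: 24.3
tool_pos: [419.5, -136.0, 156.8]
tcp_rot: [-3.142, 0.0, 1.483]
contact_force: [-0.6, -0.5, -0.1]
grip_width: 33.0
finger_force: 0.0
```

{"name": "jog_arm", "arguments": {"targets": [{"xyz":[0,0,-0.05],"spin":0},{"xyz":[0,0,-0.1],"spin":0},{"xyz":[0,0,-0.15],"spin":0},{"xyz":[0,0,-0.2],"spin":0},{"xyz":[0,0,-0.2],"spin":0},{"xyz":[0,0,-0.2],"spin":0},{"xyz":[0,0,-0.2],"spin":0},{"xyz":[0,0,-0.1],"spin":0},{"xyz":[0,0,0],"spin":0},{"xyz":[0,0,0],"spin":0}]}}

```text
time: 25.55
tool_pos: [419.3, -135.8, 252.4]
tcp_rot: [-3.141, -0.0, 1.483]
contact_force: [0.1, 0.5, 0.1]
grip_width: 33.0
finger_force: 0.0
```

Run:
```python
from h import *
im=bot.capture("scene")
g=im.max(2)
for z,l in((207,"bar"),):
  for dy in(-50,0,50):
    p=proj("scene",np.array([420+.088*dy,-136+.996*dy,z]));c,r=p.round().astype(int)
    print(dy,p.round(1),"column dark rows",[i for i in range(r-12,r+13) if g[i,c]<50])
# lid left/right plate edges at half height: predicted columns and white run
for dy in(-82,82):
  p=proj("scene",np.array([420+.088*dy,-136+.996*dy,130]));c,r=p.round().astype(int);print(dy,p.round(1),g[r,c-10:c+11])
print(bot.get_obs()["tool_pos"],bot.get_obs()["contact_force"])
```

```text
-50 [447.1 149.6] column dark rows []
0 [432.4 157.1] column dark rows [156, 157, 158]
50 [416.5 165.3] column dark rows [164, 165, 166, 167]
-82 [451.4 183.6] [225 226 226 217 186 161 145 140 131 133 143 158 185 192 192 192 192 192
 192 189 189]
82 [402.8 213.1] [105 109 105 104 107 117 143 179 193 196 188 173 145 137 134 139 138 136
 135 136 138]
[ 419.24762164 -135.83158675  252.23067367] [0.39877346 0.01501545 0.06630835]
```

The bar sits at its predicted resting pixels and the plate edges are centred within about 1 px, so I'm handing in.

```bash
python3 -c "
from plant import bot
print(bot.close_job())"
```

```text
the job is handed in; nothing more can be done
None
```

The lid was swung vertical, lifted off its pins and lowered hinge end down into the stand's slot, centred to about 1 px in the last camera check. It was released only once resting on the base; the job was handed in at about 25.6 s and returned no verdict.

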